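Fit the battery pack into a handheld terminal

ROBOT

A 7-joint arm with a two-finger parallel gripper is mounted at the origin on the work surface. World frame = base frame: x ahead of the robot, y to its left, z up, the work surface at z = 0. Lengths are in m, angles in rad, forces in N, time in s.
With the tool pointing down it reaches from about 0.425 to 0.975 m from the base axis. Payload 16.7 kg.
Tool frame: the origin (TCP) lies midway between the tips of the shut fingers; the grasp point (between the pads) lies 19 mm behind it (robot.grasp_offset is the distance from the TCP to the grasp point, in m); z points along the fingers, y is the direction in which the jaws open and shut (so a half turn about z gives the same grasp; the last joint's range is limited). The gripper opens to 85 mm and grips with 20 to 120 N. Pads are 22 mm wide; open, the fingers measure 114 mm over their backs; the gripper's body (76 mm by 85 mm) begins 54 mm behind the grasp point. The pads swing forward as they close: fully open they stand 13 mm farther back than shut.
Start: joints at [-1.335, 0.426, 0.074, 1.606, -0.034, 1.111, -0.067], TCP at [0.253, 0.626, 0.231] pointing down, gripper open.
Joint ranges: [-2.85, 2.85], [-0.5, 2.14], [-1.23, 1.37], [0.21, 2.46], [-1.02, 4.16], [0.16, 2.05], [-2.73, 2.73]. Speed limits (rad/s): [1.89, 1.89, 2.39, 2.39, 3.01, 3.01, 3.01].

INTERFACE

Orientations are given as a unit quaternion [w, x, y, z].
In Python, from bench import robot gives the robot as it stands.
- The arm moves only by the tool step_arm, never from a script. Its argument "rows" is a list of rows, each a list of 6 numbers: the shift along the world's x, y, z in m, then the turn, a rotation vector about the world's x, y, z in rad. In form: [[dx, dy, dz, wx, wy, wz], ...]. A call has 1 to 10 rows; each row shifts and turns the commanded pose from where the row before left it; what a row does not reach is not made up. A row lasts 1/10 s, in which the tool goes at most 50 mm and 8.59 degrees, less where a joint would pass 70% of its speed; a pose out of reach is approached as far as the arm can. A call with a gripper value outside its range is refused whole. "claw" is the closure, from -1 (fully open) to 1 (shut), so that 0 is half open, set as the call begins (left out, the last holds). The fingers move at their own pace and stop on an object; "newtons" is the grip in N (left out, the last holds). Time passes only in rows, so rows that do not move let the fingers close. It gives the time, the measured TCP pose, the force and the opening at its end, in the units of the state.
- robot.read_state(): the state, without advancing time (a new reading comes with each control period).
- robot.snapshot(name): name is "scene" or "side" or "wrist"; returns a dict with "frame" (400x640x3 uint8, blue, green, red), "mtx" (3x3 intrinsics, pixels), "origin" and "attitude" of the camera in the world; the wrist camera has in their place "T_tool_cam" (4x4, takes a point from camera to tool coordinates, whose origin is the TCP and whose axes are the flange's). Camera axes: x right, y down, z forward; pixel columns grow to the right and rows downward; lengths in m; the calibration is good to about 2 mm. The wrist camera is an equidistant fisheye: a pixel r from the principal point sees the ray r / f radians off the axis. A picture is of the moment at which its call begins: read the wrist's pose just before it. There is no depth.
- robot.sign_off(): hands the job in, once; it reports no verdict.
The state is a dict: "clock": time; "joint_pos": joint angles; "qvel": joint speeds; "tau": joint torques, N m; "tcp_pos": TCP position; "ee_rot": TCP orientation; "contact_force": force on the tool from outside, world axes, zero at the start; "torque": the same for the moment, N m; "gripper_width": finger opening in m.
Only numpy, scipy, OpenCV 4.12 (cv2) and the standard library are available. Lean on these libraries where they do the work, as an engineer would, in place of code of your own. Each camera call takes 0.05 s, during which the arm holds its last target.

TASK

Fit the tongued battery pack into the open bay in the back of the handheld terminal that is clamped on the bench: tilt it in with its tongue under the bay's overhanging lip, then bring its tail down flat and press until the spring latch snaps over it. Leave everything else on the bench where it is.

Things in the scene. Friction and masses are not known exactly. Their poses are not given: they have to be found in the camera images.
- bay (a point): Centre of the battery bay's floor, level, 26 mm above the bench top. Axes: x along the bay from lip end (-x) to latch end (+x), y across, z up. In these axes, mm: end walls at x -52 and 49, side walls at y -25 and 25, their upper edges bevelled 2 mm; the terminal's back around the bay at z 9. Open above except for lip and latch.
- lip (a point): Middle of the lower inner edge of the lip that overhangs the bay's -x end: in the bay's axes x -44.7, y 0, z 9 mm. The lip is 62 mm wide and 3.5 mm thick (top at z 12.5) and covers the bay from this edge to the end wall, 7 mm deep.
- latch_top (a point): Middle of the ribbed top of the spring latch (black, 26 mm wide): x 58, y 0, z 20.5 mm in the bay's axes when the latch is out. Its nose reaches over the bay to x 44.5, underside at z 9.5; the nose's upper face is a 60 degree ramp from z 11 to z 20.5, so that a pack pressed down drives the latch back.
- latch (a joint): Spring latch, m: 0 = fully out over the bay (rest), growing to 0.0075 as it is driven back (bay +x). Spring force 2 N at 0, 4 N at 5 mm. Pressing the pack's tail down past it takes about 5 to 15 N; it then springs out over the pack's ledge by itself.
- pack_center (a point): Centre, half-way up, of the pack to fit: charcoal slab, main body 84 (x) x 46 (y) x 20 (z) mm, 0.12 to 0.2 kg, grey blank label on top. Lies flat, label up, on the 3 mm mat, left or right of the terminal. Its -x end is the nose (tongue), +x the tail (ledge). Fitted, its axes agree with the bay's, its underside is on the bay floor, x and y within 2 mm of the bay's; it stands 11 mm proud.
- tongue (a point): Middle of the lower edge of the tongue's tip, on the underside at pack x -51 mm. The tongue is 36 mm wide, 5 mm thick, level with the underside and stands 9 mm out of the nose; the body's top edge above it is bevelled 5 mm. Axes as the pack's.
- ledge (a point): Middle of the lower edge of the tail ledge's end, on the underside at pack x 48 mm. The ledge is 30 mm wide, 8 mm high, level with the underside and stands 6 mm out of the tail; the latch catches over it. Axes as the pack's.
- terminal: Dark grey handheld computer, 206 x 84 mm, lying screen down in an aluminium clamp (112 mm wide, jaws to 29 mm above the bench top). It cannot move. Origin under the bay's centre, on the mat; axes as the bay's.
- short_pack: Another model's pack, not to be used: 66 x 46 x 20 mm, charcoal with grey label, no tongue and no ledge; flat on the mat on the other side of the terminal. Origin at the centre of its underside.
- open_phone: Opened white phone, 136 x 68 x 9 mm, on the mat. Bystander.
- parts_tray: White tray with compartments, 70 x 110 x 18 mm. Bystander.
- driver_a: Precision screwdriver with white cap, 146 mm long, 14 mm thick. Bystander.
- driver_b: Precision screwdriver with grey cap, 146 mm long, 14 mm thick. Bystander.
- tweezers: Steel tweezers, 125 x 12 x 8 mm. Bystander.
- tape: Roll of amber tape, 64 mm across, 12 mm high. Bystander.
- flux_jar: Small amber jar with black cap, 44 mm across, 45 mm high. Bystander.

How it is judged:
By the outcome, as a careful person would: the job done as asked, in the order asked, and still so for the second after the job is handed in, with the robot touching nothing.
It also fails if it takes over 45 s, if anything falls off the work surface, if the arm or the gripper's body presses on something with over 40 N, if the wrist force passes 120 N, or if a joint passes its speed limit or range.

## Working session

There is one attempt and no reset: what is moved stays moved. The work goes in short steps, Python scripts to look and compute and a tool call to move; the robot and the scene stay as the last step left them, time stands still between calls to the robot, and variables do not carry over. Pictures are saved under pics/ and viewed, and the job is handed in when it is done.

Besides the shell and the picture viewer there is one more tool, called after "Call:" by a JSON object that holds its "method" and its "body", one argument or row to a line. step_arm: Moves the arm, as the interface text tells. Its arguments: {"type":"object","properties":{"rows":{"type":"array"},"claw":{"type":"number"},"newtons":{"type":"number"}},"required":["rows"]}

```bash
mkdir -p pics; ls
python3 - <<'E'
from bench import robot
import cv2
s=robot.read_state()
for k,v in s.items(): print(k,v)
for n in ("scene","side","wrist"):
    p=robot.snapshot(n); cv2.imwrite(f"pics/{n}0.png",p["frame"])
    print(n,{k:v for k,v in p.items() if k!="frame"})
print(robot.grasp_offset)
E
```

```text
pics
clock 0.0
joint_pos [-1.33552377  0.42672238  0.07382392  1.60664067 -0.03409338  1.11076286
 -0.06708979]
qvel [ 0.00036725  0.0004781  -0.00057322 -0.00030407 -0.000405    0.0020731
  0.00182169]
tau [ 5.48221979e-04 -9.49856830e+01  3.76088351e+00 -4.63497090e+01
  1.91089336e-02  1.05157951e-02  8.34225625e-05]
tcp_pos [0.25321869 0.62525702 0.23060134]
ee_rot [-7.79281919e-05  1.91199190e-01  9.81551050e-01 -6.32591544e-04]
contact_force [0.27224159 1.08544633 0.03956478]
torque [-0.02491175 -0.03659285 -0.01982609]
gripper_width 0.08569815201766176
scene {'mtx': array([[375.34045262,   0.        , 318.55957775],
       [  0.        , 375.34045262, 199.95500068],
       [  0.        ,   0.        ,   1.        ]]), 'origin': array([ 1.06406649, -0.38078832,  0.64783221]), 'attitude': array([-0.37284769,  0.81976104,  0.39675194, -0.17766356])}
side {'mtx': array([[447.98196357,   0.        , 322.96381386],
       [  0.        , 447.98196357, 197.39433086],
       [  0.        ,   0.        ,   1.        ]]), 'origin': array([-0.04977665, -0.64711078,  0.55407328]), 'attitude': array([-0.47520225,  0.80280134, -0.31026329,  0.18283742])}
wrist {'mtx': array([[309.70691629,   0.        , 318.33652304],
       [  0.        , 309.70691629, 193.99217676],
       [  0.        ,   0.        ,   1.        ]]), 'T_tool_cam': array([[-4.88178205e-04, -9.58490029e-01, -2.85125631e-01,
         7.24825248e-02],
       [ 9.99999786e-01, -5.91986695e-04,  2.77895903e-04,
         1.34321010e-04],
       [-4.35151032e-04, -2.85125435e-01,  9.58490113e-01,
        -1.43029828e-01],
       [ 0.00000000e+00,  0.00000000e+00,  0.00000000e+00,
         1.00000000e+00]])}
0.0187
```

View pics/scene0.png

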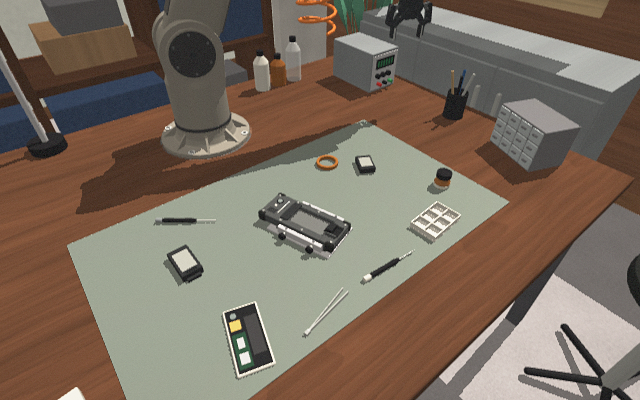

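View pics/side0.png

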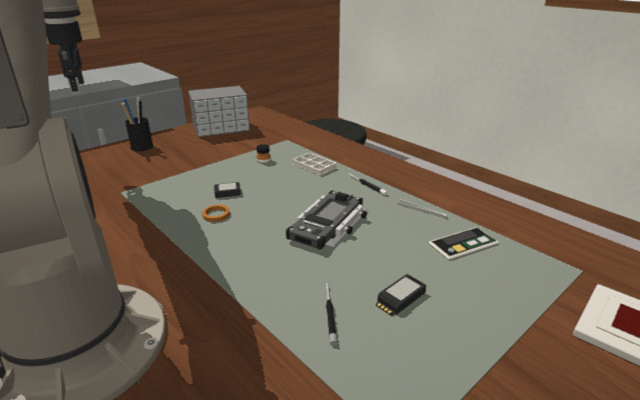

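View pics/wrist0.png

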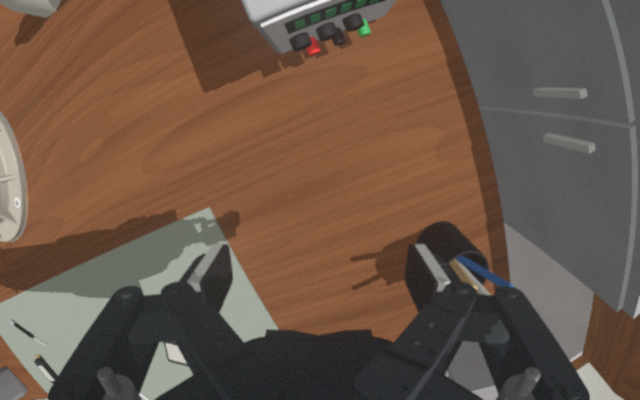

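The pack lies right of the terminal: scene px (185,263), side px (401,292), with gold contacts. The short pack is at scene (365,164) and the terminal at scene (305,222). Next I enlarge both.

```bash
cat > h.py <<'E'
import numpy as np, cv2
from scipy.spatial.transform import Rotation as R
def rot(q): return R.from_quat([q[1],q[2],q[3],q[0]]).as_matrix()
def cast(p,uv,z):
    uv=np.atleast_2d(np.array(uv,float)); K=p["mtx"]
    d=np.c_[(uv[:,0]-K[0,2])/K[0,0],(uv[:,1]-K[1,2])/K[1,1],np.ones(len(uv))]@rot(p["attitude"]).T
    o=p["origin"]; return o+d*((z-o[2])/d[:,2])[:,None]
def wcast(p,s,uv,z):
    uv=np.atleast_2d(np.array(uv,float)); K=p["mtx"]
    a=(uv-K[:2,2])/K[0,0]; r=np.linalg.norm(a,axis=1)
    d=np.c_[a*(np.sin(r)/np.maximum(r,1e-9))[:,None],np.cos(r)]
    T=p["T_tool_cam"]; Rw=rot(s["ee_rot"])
    d=d@(Rw@T[:3,:3]).T; o=Rw@T[:3,3]+s["tcp_pos"]
    return o+d*((z-o[2])/d[:,2])[:,None]
def wproj(p,s,X):
    T=p["T_tool_cam"]; Rw=rot(s["ee_rot"])
    X=np.atleast_2d(X); c=((X-s["tcp_pos"])@Rw-T[:3,3])@T[:3,:3]
    th=np.arctan2(np.hypot(c[:,0],c[:,1]),c[:,2]); ph=np.arctan2(c[:,1],c[:,0]); K=p["mtx"]
    return np.c_[K[0,2]+K[0,0]*th*np.cos(ph),K[1,2]+K[0,0]*th*np.sin(ph)]
E
python3 - <<'E'
import cv2
a=cv2.imread("pics/scene0.png");b=cv2.imread("pics/side0.png")
f=lambda im,x,y,w,h,k:cv2.resize(im[y:y+h,x:x+w],None,fx=k,fy=k,interpolation=cv2.INTER_CUBIC)
cv2.imwrite("pics/c1.png",f(a,250,180,110,80,7)); cv2.imwrite("pics/c2.png",f(b,280,180,100,75,7))
cv2.imwrite("pics/c3.png",cv2.hconcat([f(a,155,235,60,50,6),f(b,370,265,65,50,6)]))
E
```

```text
(no output)
```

View pics/c1.png

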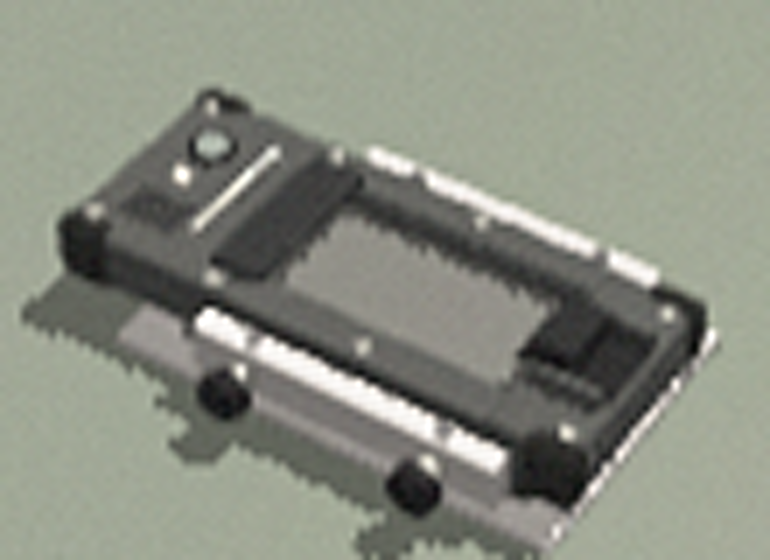

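View pics/c2.png

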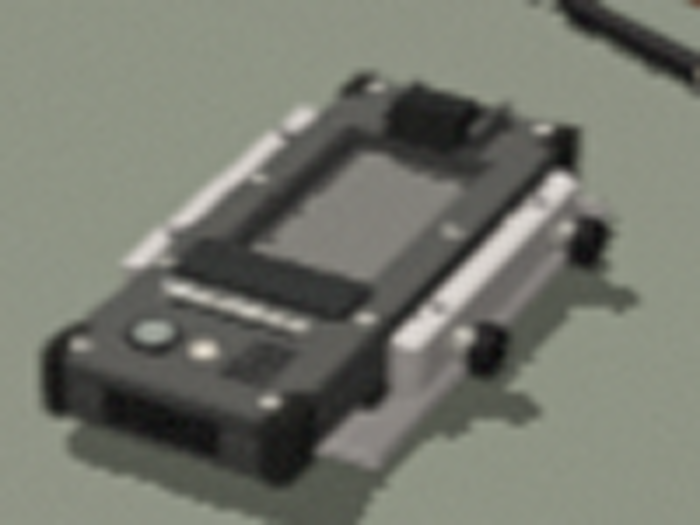

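View pics/c3.png

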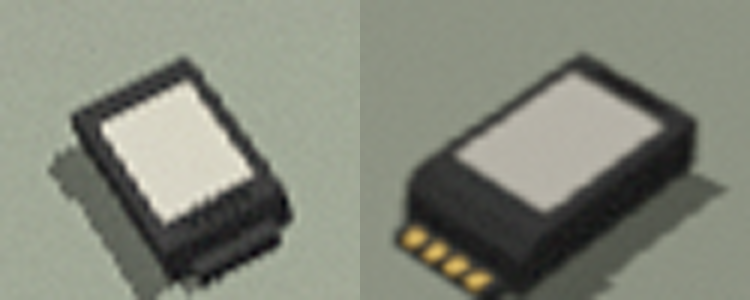

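The tongue (gold contacts) and the lip both face the robot side. In the crops the ledge shows at scene ~(192,277) and the latch at scene ~(335,228). Coarse positions come first.

Run:
```python
from bench import robot
from h import *
sc=robot.snapshot("scene"); sd=robot.snapshot("side")
# pack top corners (z .023) from crops
k=lambda pts,ox,oy,s:[(ox+x/s,oy+y/s) for x,y in pts]
print("pack scene",cast(sc,k([(185,58),(72,118),(170,255),(290,195)],155,235,6),.023).round(4).tolist())
print("pack side",cast(sd,k([(222,55),(335,125),(170,255),(50,170)],370,265,6),.023).round(4).tolist())
# lip corners top z .0385
print("lip scene",cast(sc,k([(325,155),(365,183),(262,280),(210,262)],250,180,7),.0385).round(4).tolist())
print("lip side",cast(sd,k([(200,238),(372,292),(355,320),(172,275)],280,180,7),.0385).round(4).tolist())
print("term corner scene",cast(sc,k([(210,95),(65,215),(690,295),(560,440)],250,180,7),.035).round(4).tolist())
```

```text
pack scene [[0.4431, -0.26, 0.023], [0.4453, -0.3039, 0.023], [0.5248, -0.3011, 0.023], [0.5262, -0.2577, 0.023]]
pack side [[0.5148, -0.2584, 0.023], [0.5134, -0.3024, 0.023], [0.4327, -0.305, 0.023], [0.4346, -0.2581, 0.023]]
lip scene [[0.4939, 0.0066, 0.0385], [0.5143, 0.0089, 0.0385], [0.5317, -0.0466, 0.0385], [0.5139, -0.0553, 0.0385]]
lip side [[0.5046, 0.0129, 0.0385], [0.5228, -0.0479, 0.0385], [0.5079, -0.0562, 0.0385], [0.4834, 0.0017, 0.0385]]
term corner scene [[0.4386, -0.0047, 0.035], [0.4608, -0.0794, 0.035], [0.6223, 0.0628, 0.035], [0.6452, -0.0124, 0.035]]
```

Call:
{"method": "step_arm", "body": {
  "rows": [
    [0.02,-0.04,0,0,0,0.045],
    [0.02,-0.04,0,0,0,0.045],
    [0.02,-0.04,0,0,0,0.045],
    [0.02,-0.04,0,0,0,0.045],
    [0.02,-0.04,0,0,0,0.045],
    [0.02,-0.04,0,0,0,0.045],
    [0.02,-0.04,0,0,0,0.045],
    [0.02,-0.04,0,0,0,0.045],
    [0.02,-0.04,0,0,0,0.045],
    [0.02,-0.04,0,0,0,0.045]
  ],
  "claw": -1
}}

```text
clock: 1.25
tcp_pos: [0.4539, 0.2239, 0.2315]
ee_rot: [0.0, -0.034, 0.999, 0.0]
contact_force: [1.0, 1.1, 0.5]
gripper_width: 0.0855
```

Call:
{"method": "step_arm", "body": {
  "rows": [
    [0.02,-0.04,0,0,0,0.045],
    [0.02,-0.04,0,0,0,0.045],
    [0.02,-0.04,0,0,0,0.045],
    [0.02,-0.04,0,0,0,0.045],
    [0.02,-0.04,0,0,0,0.045],
    [0,0,0,0,0,0],
    [0,0,0,0,0,0]
  ]
}}

```text
clock: 1.95
tcp_pos: [0.5535, 0.0245, 0.2311]
ee_rot: [-0.0, -0.143, 0.99, -0.0]
contact_force: [0.5, 0.8, -0.3]
gripper_width: 0.0851
```

```bash
cat > snap.py <<'E'
import sys,pickle,cv2
from bench import robot
n,cam=sys.argv[1:3]
s=robot.read_state(); p=robot.snapshot(cam)
pickle.dump((s,p),open(f"{n}.pkl","wb")); cv2.imwrite(f"pics/{n}.png",p["frame"])
print(s["clock"],s["tcp_pos"].round(4),s["ee_rot"].round(4),s["contact_force"].round(1),s["gripper_width"],s["joint_pos"].round(2))
E
python3 snap.py w1 wrist
```

```text
1.95 [0.5535 0.0245 0.2311] [-2.000e-04 -1.433e-01  9.897e-01 -1.000e-04] [ 0.5  0.8 -0.3] 0.08512943736405534 [-0.45  0.23  0.34  1.9  -0.09  1.03  1.79]
```

View pics/w1.png

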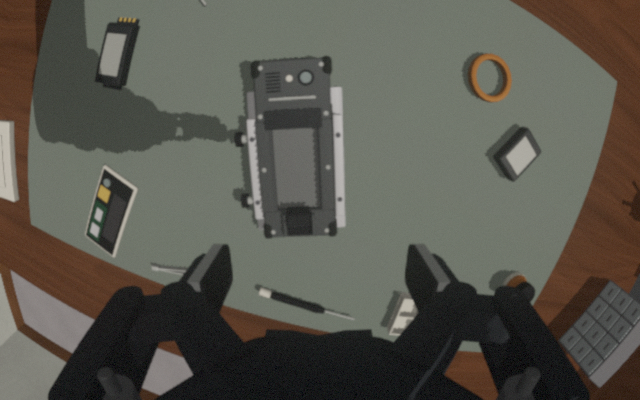

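The terminal is at px (294,147), with the lip at (293,119) and the latch at (299,218). The pack is at (119,54). I enlarge both here.

Run:
```python
import cv2
a=cv2.imread("pics/w1.png")
cv2.imwrite("pics/c4.png",cv2.resize(a[50:245,230:360],None,fx=3,fy=3,interpolation=cv2.INTER_CUBIC))
cv2.imwrite("pics/c5.png",cv2.resize(a[10:95,80:160],None,fx=7,fy=7,interpolation=cv2.INTER_CUBIC))
```

```text
(no output)
```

View pics/c4.png

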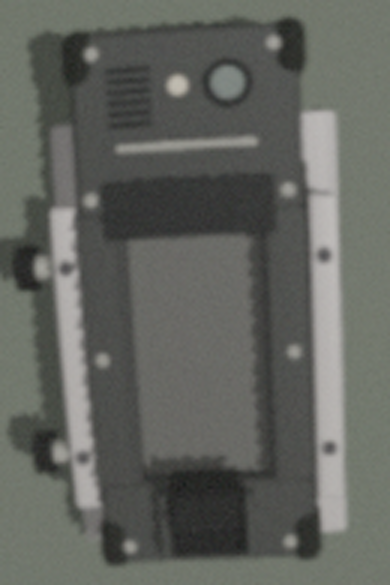

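View pics/c5.png

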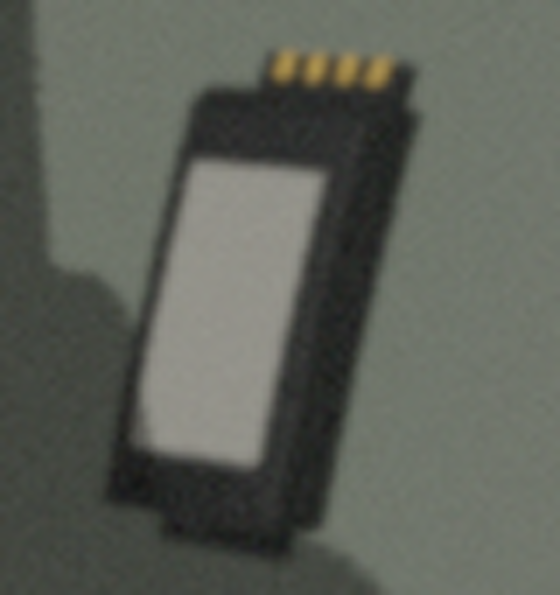

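Run:
```python
import pickle
from h import *
s,p=pickle.load(open("w1.pkl","rb"))
c=lambda pts:[(230+x/3-.33,50+y/3-.33) for x,y in pts]
T=p["T_tool_cam"]; print("cam",rot(s["ee_rot"])@T[:3,3]+s["tcp_pos"])
lip=wcast(p,s,c([(103,185),(272,175),(275,230),(108,240)]),.0385); print("lip",lip.round(4).tolist())
m=lip[2:].mean(0); d=lip[2]-lip[3]; yaw=np.arctan2(-d[0],d[1]); print(np.linalg.norm(d),np.degrees(yaw),m)
sc=wcast(p,s,c([(91,54),(273,42),(91,200),(288,188),(102,360),(294,352),(130,547),(290,541)]),.0355)
print("screws",sc.round(4).tolist())
L=(sc[6]+sc[7]-sc[0]-sc[1])/2; print(np.degrees(np.arctan2(L[1],L[0])),np.linalg.norm(L), [np.linalg.norm(sc[i]-sc[i+1]) for i in (0,2,4,6)])
X=lambda q:q
ax=np.array([np.cos(yaw),np.sin(yaw),0]); ay=np.array([-ax[1],ax[0],0])
bay=m+44.7e-3*ax; bay[2]=.026; print("bay from lip",bay)
print("screw mids in bay", [(((sc[i]+sc[i+1])/2-bay)@ax*1e3,((sc[i]+sc[i+1])/2-bay)@ay*1e3) for i in (0,2,4,6)])
E=wcast(p,s,c([(152,470),(273,475)]),.035); print("bay end wall top",[((e-bay)@ax*1e3,(e-bay)@ay*1e3) for e in E])
fl=wcast(p,s,c([(130,300),(140,420),(150,460),(250,300),(258,420)]),.026); print("floor edges L/R",[((e-bay)@ax*1e3,(e-bay)@ay*1e3) for e in fl])
lt=wcast(p,s,c([(168,475),(240,475),(175,553),(246,553)]),.0465); print("latch",[((e-bay)@ax*1e3,(e-bay)@ay*1e3) for e in lt])
# pack
k=lambda pts:[(80+x/7-.43,10+y/7-.43) for x,y in pts]
q=wcast(p,s,k([(192,158),(328,168),(262,468),(132,450)]),.023); print("label",q.round(4).tolist(),q.mean(0))
t=wcast(p,s,k([(265,55),(410,68)]),.008);print("tongue tip",t.round(4).tolist())
l=wcast(p,s,k([(165,538),(288,555)]),.011);print("ledge top end",l.round(4).tolist())
```

```text
cam [0.48407955 0.0042941  0.37419649]
lip [[0.507, -0.0504, 0.0385], [0.4871, 0.0072, 0.0385], [0.5059, 0.0139, 0.0385], [0.5259, -0.0434, 0.0385]]
0.060707717194170514 19.249557837412745 [ 0.5159095  -0.01473398  0.0385    ]
screws [[0.4616, -0.0684, 0.0355], [0.4403, -0.0062, 0.0355], [0.5136, -0.0538, 0.0355], [0.49, 0.0141, 0.0355], [0.5707, -0.0347, 0.0355], [0.5476, 0.0337, 0.0355], [0.6417, -0.006, 0.0355], [0.6207, 0.0544, 0.0355]]
18.83780455234605 0.19044150750249553 [np.float64(0.0657667198773283), np.float64(0.07191546403502802), np.float64(0.07216361498911666), np.float64(0.06393696314892475)]
bay from lip [5.58110392e-01 2.86211631e-06 2.60000000e-02]
screw mids in bay [(np.float64(-113.47135783645214), np.float64(0.08159746532295192)), (np.float64(-59.662534415270876), np.float64(-0.1752206150644462)), (np.float64(0.7986278345813934), np.float64(-0.7850325576205827)), (np.float64(76.96523200459829), np.float64(-1.2869892270654715))]
bay end wall top [(np.float64(44.98473236039443), np.float64(-21.505554181370513)), (np.float64(49.22610528786775), np.float64(25.2356006
[... 204 characters left out ...]
64(-23.269113781861012)), (np.float64(-17.75170783069528), np.float64(19.745974445334593)), (np.float64(29.43392761368885), np.float64(20.371004114879902))]
latch [(np.float64(43.38653094878974), np.float64(-13.93874277347345)), (np.float64(44.64112813591815), np.float64(13.040668588224829)), (np.float64(75.35302086371108), np.float64(-13.924277267004072)), (np.float64(76.53053193374238), np.float64(13.493807387470218))]
label [[0.4494, -0.2972, 0.023], [0.4487, -0.262, 0.023], [0.506, -0.2606, 0.023], [0.507, -0.2951, 0.023]] [ 0.47776552 -0.27872017  0.023     ]
tongue tip [[0.4257, -0.298, 0.008], [0.4258, -0.2602, 0.008]]
ledge top end [[0.5238, -0.2916, 0.011], [0.5222, -0.2587, 0.011]]
```

The lip gives the bay at about (0.558, 0.000), yaw 19°; screws, floor edges and latch agree within ~1.5 mm. The pack is at about (0.476, -0.277), yaw ~2°. I now go closer to the pack.

Call:
{"method": "step_arm", "body": {
  "rows": [
    [-0.006,-0.038,-0.005,0,0,-0.032],
    [-0.006,-0.038,-0.005,0,0,-0.032],
    [-0.006,-0.038,-0.005,0,0,-0.032],
    [-0.006,-0.038,-0.005,0,0,-0.032],
    [-0.006,-0.038,-0.005,0,0,-0.032],
    [-0.006,-0.038,-0.005,0,0,-0.032],
    [-0.006,-0.038,-0.005,0,0,-0.032],
    [-0.006,-0.038,-0.005,0,0,-0.032],
    [0,0,0,0,0,0],
    [0,0,0,0,0,0]
  ]
}}

```text
clock: 3.0
tcp_pos: [0.5054, -0.2777, 0.1911]
ee_rot: [-0.0, -0.017, 1.0, 0.0]
contact_force: [0.8, 1.2, -0.4]
gripper_width: 0.0857
```

```bash
python3 snap.py w2 wrist
python3 - <<'E'
import cv2
a=cv2.imread("pics/w2.png")
cv2.imwrite("pics/c6.png",cv2.resize(a[60:250,230:410],None,fx=3,fy=3,interpolation=cv2.INTER_CUBIC))
E
```

```text
3.0 [ 0.5054 -0.2777  0.1911] [-2.000e-04 -1.710e-02  9.999e-01  2.000e-04] [ 0.8  1.2 -0.4] 0.0857392238282769 [-0.03  0.34  0.52  1.89 -0.2   0.96  2.19]
```

View pics/w2.png

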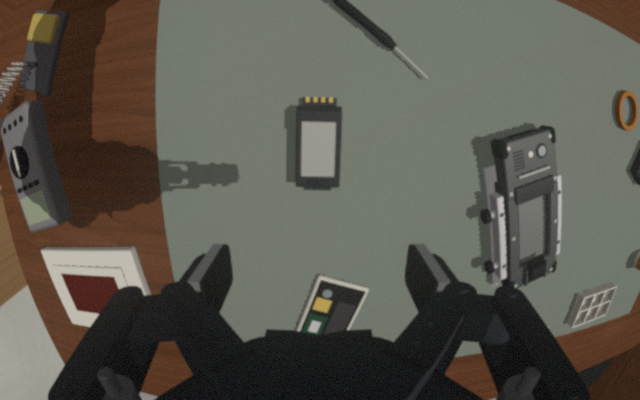

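View pics/c6.png

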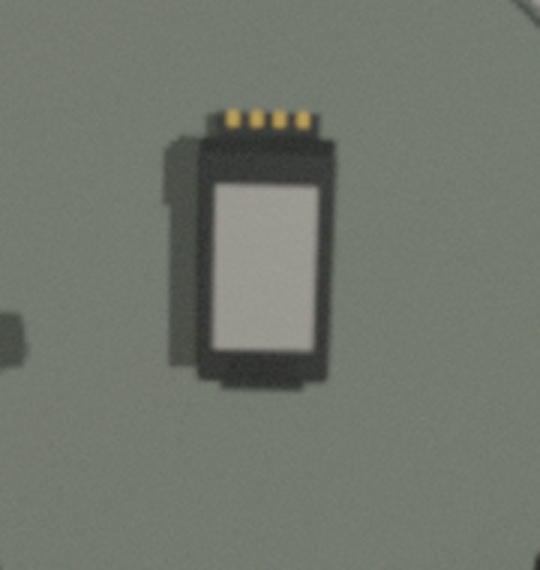

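The pack is at px (318,147), tongue up (towards the robot) and ledge at the bottom. The label spans (301–336, 121–177).

Run:
```python
import pickle
from h import *
s,p=pickle.load(open("w2.pkl","rb"))
f=p["frame"]; roi=f[60:250,230:410].astype(int)
g=roi.mean(2); m=((g>130)&(abs(roi[...,1]-roi[...,2])<25)).astype(np.uint8)
cs,_=cv2.findContours(m,cv2.RETR_EXTERNAL,cv2.CHAIN_APPROX_NONE); c=max(cs,key=cv2.contourArea)
c=c.reshape(-1,2)+[230,60]; print(cv2.boundingRect(c.astype(np.int32)))
w=wcast(p,s,c,.023)[:,:2]; print("label rect",cv2.minAreaRect((w*1000).astype(np.float32)))
k=lambda pts:[(230+x/3-.33,60+y/3-.33) for x,y in pts]
t=wcast(p,s,k([(207,112),(321,115)]),.008); print("tongue",t.round(4).tolist(),t.mean(0))
l=wcast(p,s,k([(221,389),(304,390)]),.011); print("ledge",l.round(4).tolist(),l.mean(0))
b=wcast(p,s,k([(198,379),(327,382),(335,141),(200,138)]),.023); print("body top",b.round(4).tolist())
d=l.mean(0)-t.mean(0); print(np.linalg.norm(d[:2]),np.degrees(np.arctan2(d[1],d[0])))
```

```text
(302, 122, 33, 54)
label rect ((477.9766845703125, -278.7607421875), (54.61635208129883, 32.4736328125), 1.3518669605255127)
tongue [[0.4257, -0.3006, 0.008], [0.4255, -0.2611, 0.008]] [ 0.42561322 -0.28086879  0.008     ]
ledge [[0.5244, -0.2931, 0.011], [0.5237, -0.2631, 0.011]] [ 0.52405013 -0.27812941  0.011     ]
body top [[0.5176, -0.3007, 0.023], [0.5172, -0.2559, 0.023], [0.4343, -0.257, 0.023], [0.4348, -0.3017, 0.023]]
0.09847501509981235 1.5940589810782226
```

Call:
{"method": "step_arm", "body": {
  "rows": [
    [-0.0026,-0.0002,-0.03,0,0,-0.002],
    [-0.0026,-0.0002,-0.03,0,0,-0.002],
    [-0.0026,-0.0002,-0.03,0,0,-0.002],
    [-0.0026,-0.0002,-0.03,0,0,-0.002],
    [-0.0026,-0.0002,-0.03,0,0,0],
    [0,0,-0.014,0,0,0],
    [0,0,-0.01,0,0,0],
    [0,0,-0.005,0,0,0],
    [0,0,0,0,0,0],
    [0,0,0,0,0,0]
  ],
  "claw": -1
}}

```text
clock: 4.05
tcp_pos: [0.493, -0.2795, 0.0132]
ee_rot: [0.001, -0.013, 1.0, -0.0]
contact_force: [0.5, -0.2, 0.1]
gripper_width: 0.0853
```

```bash
python3 snap.py w3 wrist
```

```text
4.05 [ 0.493  -0.2795  0.0132] [ 6.000e-04 -1.310e-02  9.999e-01 -2.000e-04] [ 0.5 -0.2  0.1] 0.08533987726906661 [ 0.1   0.58  0.39  2.02 -0.37  0.61  2.33]
```

View pics/w3.png

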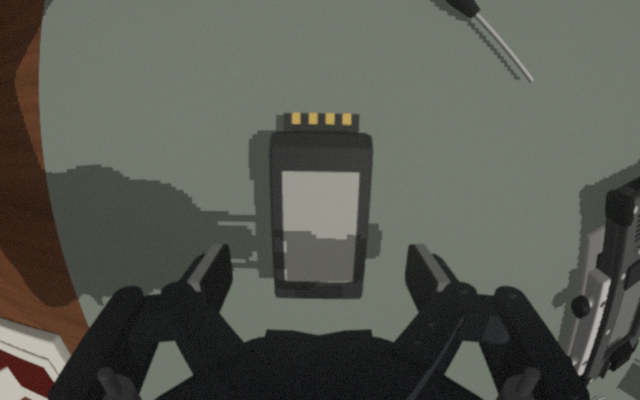

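The pack sits centred between the open fingers (body px 270–372). Closing.

Call:
{"method": "step_arm", "body": {
  "rows": [
    [0,0,-0.001,0,0,0],
    [0,0,0,0,0,0],
    [0,0,0,0,0,0],
    [0,0,0,0,0,0],
    [0,0,0,0,0,0],
    [0,0,0,0,0,0],
    [0,0,0,0,0,0],
    [0,0,0,0,0,0]
  ],
  "claw": 1,
  "newtons": 60
}}

```text
clock: 4.9
tcp_pos: [0.4926, -0.2794, 0.0119]
ee_rot: [0.0, -0.013, 1.0, 0.0]
contact_force: [-1.9, 1.6, 10.3]
gripper_width: 0.0443
```

Call:
{"method": "step_arm", "body": {
  "rows": [
    [0,0,0.005,0,0,0],
    [0,0,0.015,0,0,0],
    [0,0,0.02,0,0,0],
    [0,0,0.02,0,0,0],
    [0,0,0.02,0,0,0],
    [0,0,0.02,0,0,0],
    [0,0,0.02,0,0,0],
    [0,0,0,0,0,0],
    [0,0,0,0,0,0]
  ]
}}

```text
clock: 5.8
tcp_pos: [0.4925, -0.2793, 0.1319]
ee_rot: [0.001, -0.013, 1.0, -0.0]
contact_force: [-0.8, 0.0, -3.7]
gripper_width: 0.0437
```

```bash
python3 snap.py w4 wrist; python3 snap.py d4 side
```

```text
5.8 [ 0.4925 -0.2793  0.1319] [ 6.000e-04 -1.310e-02  9.999e-01 -1.000e-04] [-0.8  0.  -3.7] 0.043704667754891936 [ 0.    0.4   0.5   1.97 -0.25  0.84  2.24]
5.85 [ 0.4922 -0.2792  0.1313] [-0.000e+00 -1.310e-02  9.999e-01  1.000e-04] [-1.3  0.6 -2.9] 0.04389062290641974 [ 0.    0.4   0.5   1.97 -0.25  0.84  2.24]
```

View pics/w4.png

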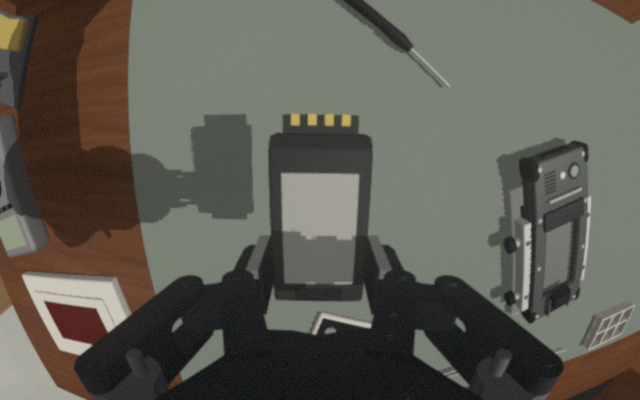

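View pics/d4.png

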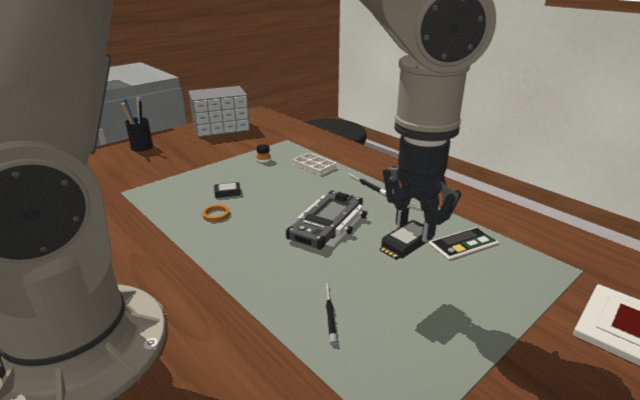

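The pack is held level, tongue forward (gold at px 120 row). I measure its pose in the tool frame.

Run:
```python
import pickle,cv2
a=pickle.load(open("w4.pkl","rb"))[1]["frame"]
cv2.imwrite("pics/c7.png",cv2.resize(a[100:310,250:390],None,fx=3,fy=3,interpolation=cv2.INTER_CUBIC))
```

```text
(no output)
```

View pics/c7.png

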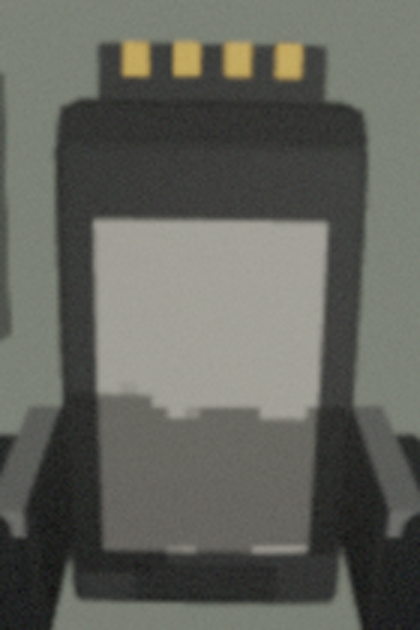

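Run:
```python
import pickle
from h import *
s,p=pickle.load(open("w4.pkl","rb"))
I=dict(tcp_pos=np.zeros(3),ee_rot=[1,0,0,0])
k=lambda pts:[(250+x/3-.33,100+y/3-.33) for x,y in pts]
for zu in (.0089,):
    r=lambda pts,h:(wcast(p,I,k(pts),zu-h)*1e3).round(1)[:,:2].tolist()
    print("tongue top tip",r([(100,42),(326,46)],.005))
    print("nose base of tongue",r([(98,97),(324,100)],.005))
    print("bevel top",r([(60,147),(364,150)],.020))
    print("tail top",r([(77,598),(336,598)],.020))
    print("label",r([(93,218),(328,222),(310,550),(104,550)],.020))
```

```text
tongue top tip [[68.2, -16.4], [67.6, 19.1]]
nose base of tongue [[59.4, -16.9], [59.0, 18.9]]
bevel top [[53.6, -20.8], [53.2, 23.0]]
tail top [[-23.9, -22.2], [-23.9, 22.7]]
label [[43.1, -16.3], [42.5, 18.0], [-13.6, 17.6], [-13.6, -17.0]]
```

Call:
{"method": "step_arm", "body": {
  "rows": [
    [0.0088,0.0286,0,0,0,0.0303],
    [0.0088,0.0286,0,0,0,0.0303],
    [0.0088,0.0286,0,0,0,0.0303],
    [0.0088,0.0286,0,0,0,0.0303],
    [0.0088,0.0286,0,0,0,0.0303],
    [0.0088,0.0286,0,0,0,0.0303],
    [0.0088,0.0286,0,0,0,0.0303],
    [0.0088,0.0286,0,0,0,0.0303],
    [0.0088,0.0286,0,0,0,0.0303],
    [0.0088,0.0286,0,0,0,0.0303]
  ]
}}

```text
clock: 6.9
tcp_pos: [0.58, 0.0077, 0.1304]
ee_rot: [-0.001, -0.164, 0.986, -0.0]
contact_force: [-0.7, -1.2, -2.1]
gripper_width: 0.0441
```

Call:
{"method": "step_arm", "body": {
  "rows": [
    [0,0,0,0.0197,-0.0578,0],
    [0,0,0,0.0197,-0.0578,0],
    [0,0,0,0.0197,-0.0578,0],
    [0,0,0,0.0197,-0.0578,0],
    [0,0,0,0,0,0],
    [0,0,0,0,0,0]
  ]
}}

```text
clock: 7.5
tcp_pos: [0.58, 0.0064, 0.1309]
ee_rot: [0.119, -0.162, 0.979, 0.02]
contact_force: [0.0, 0.8, -1.5]
gripper_width: 0.0442
```

```bash
cat > pk.py <<'E'
from h import *
BAY=np.array([.5583,-.0007,.026]); YAW=np.radians(18.83)
RB=R.from_euler('z',YAW).as_matrix()
def report(s):
    Rt=rot(s["ee_rot"])
    ax=-Rt[:,0]; az=-Rt[:,2]
    RP=RB.T@np.c_[ax,np.cross(az,ax),az]
    th=np.arctan2(RP[2,0],RP[0,0]); 
    f=lambda v:(RB.T@(s["tcp_pos"]+Rt@(np.array(v)*1e-3)-BAY)*1e3).round(2)
    print("t",s["clock"],"tilt",np.degrees(th).round(2),"yawerr",np.degrees(np.arctan2(RP[1,0],RP[0,0])).round(2),"roll",np.degrees(RP[2,1]).round(2))
    print("TCP",f([0,0,0]),"tongue",f([67.8,0,8.9]),"ledge",f([67.8-99,0,8.9]),"F bay",(RB.T@s["contact_force"]).round(1),"w",s["gripper_width"])
def target(tipx,tipz,th,y=0):
    c,n=np.cos(np.radians(th)),np.sin(np.radians(th))
    return BAY+RB@(np.array([tipx+67.8*c-8.9*n,y,tipz+67.8*n+8.9*c])*1e-3)
E
python3 snap.py w5 wrist; python3 snap.py d5 side;python3 snap.py s5 scene
python3 - <<'E'
from bench import robot
from pk import *
s=robot.read_state(); report(s)
print("hover",target(-40,40,14)-s["tcp_pos"], s["joint_pos"].round(2))
import cv2
a=cv2.imread("pics/d5.png")[130:290,240:480];b=cv2.imread("pics/s5.png")[130:290,200:440]
cv2.imwrite("pics/c8.png",cv2.resize(cv2.vconcat([a,b]),None,fx=1.8*1,fy=1.8))
E
```

```text
7.5 [0.58   0.0064 0.1309] [ 0.119  -0.1624  0.9793  0.0198] [ 0.   0.8 -1.5] 0.044248742185381953 [-0.35  0.29  0.3   2.1  -0.29  0.54  2.07]
7.55 [0.5806 0.0066 0.1311] [ 0.1193 -0.1626  0.9792  0.0198] [-0.2  0.1 -1.1] 0.044098293661430164 [-0.35  0.29  0.3   2.1  -0.29  0.54  2.07]
7.6 [0.5808 0.0068 0.1311] [ 0.1195 -0.1628  0.9792  0.0197] [-0.4  0.5 -2.1] 0.044254071768659954 [-0.35  0.29  0.3   2.1  -0.29  0.54  2.07]
t 7.65 tilt 13.93 yawerr 0.06 roll -0.02
TCP [ 23.79  -0.11 105.18] tongue [-39.88  -0.18  80.22] ledge [ 5.6210e+01 -8.0000e-02  1.0405e+02] F bay [-0.3  0.5 -1.4] w 0.04402050581518269
hover [-1.81290128e-04  5.94561571e-05 -4.01392131e-02] [-0.35  0.29  0.3   2.1  -0.29  0.54  2.07]
```

View pics/w5.png

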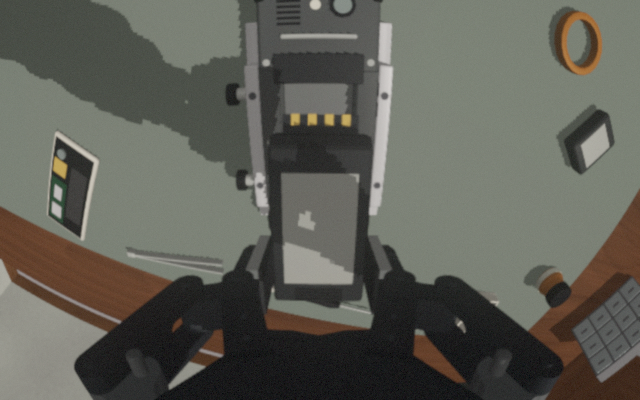

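View pics/c8.png

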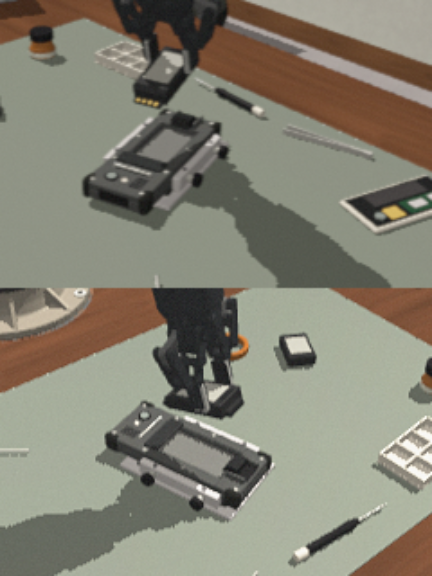

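The wrist view shows the pack tilted over the bay: lip px (274–363, 55–83), tongue at row 120, centred on the lip (319 against 320). I re-measure the lip from here.

Run:
```python
import cv2
a=cv2.imread("pics/w5.png")
cv2.imwrite("pics/c9.png",cv2.resize(a[30:170,230:410],None,fx=4,fy=4,interpolation=cv2.INTER_CUBIC))
```

```text
(no output)
```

View pics/c9.png

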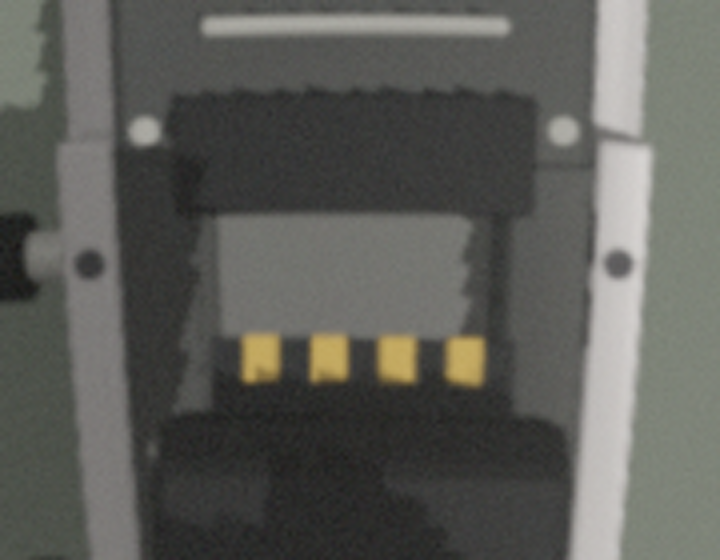

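Run:
```python
import pickle
from pk import *
s,p=pickle.load(open("w5.pkl","rb")); s2,_=pickle.load(open("d5.pkl","rb"))
k=lambda pts:[(230+x/4-.37,30+y/4-.37) for x,y in pts]
b=lambda w:((w-BAY)@RB*1e3).round(1).tolist()
print("lip inner top corners (expect -44.7,+-31)",b(wcast(p,s,k([(182,213),(530,214)]),.0385)))
print("lip edge lower right?",b(wcast(p,s,k([(530,214)]),.035)))
print("screws (x~-59,+-36)",b(wcast(p,s,k([(145,131),(564,131)]),.0355)))
print("floor edges (-,-25),(+25)",b(wcast(p,s,k([(216,230),(492,230),(510,230)]),.026)),b(wcast(p,s,k([(216,230),(510,230)]),.035)))
# tongue tip top in bay, at its expected height
t=BAY[2]+.0802+.005*.97
print("tongue tip top",b(wcast(p,s,k([(212,336),(512,336)]),t)))
```

```text
lip inner top corners (expect -44.7,+-31) [[-44.8, -29.9, 12.5], [-44.6, 30.1, 12.5]]
lip edge lower right? [[-44.0, 30.6, 9.0]]
screws (x~-59,+-36) [[-59.3, -36.3, 9.5], [-59.2, 35.9, 9.5]]
floor edges (-,-25),(+25) [[-39.2, -25.5, -0.0], [-39.2, 25.0, -0.0], [-39.3, 28.3, -0.0]] [[-40.9, -24.5, 9.0], [-41.0, 27.2, 9.0]]
tongue tip top [[-42.3, -16.9, 85.0], [-42.3, 18.4, 85.0]]
```

The bay estimate holds within 0.5 mm. Lowering the tongue into the bay.

Call:
{"method": "step_arm", "body": {
  "rows": [
    [0.0002,-0.0004,-0.02,0,0,0],
    [0,0,-0.02,0,0,0],
    [0,0,-0.015,0,0,0],
    [0,0,-0.01,0,0,0],
    [0,0,-0.006,0,0,0],
    [0,0,0,0,0,0]
  ]
}}

```text
clock: 8.25
tcp_pos: [0.5805, 0.0062, 0.0597]
ee_rot: [0.12, -0.163, 0.979, 0.02]
contact_force: [-0.7, -0.2, -0.5]
gripper_width: 0.0442
```

```bash
python3 snap.py w6 wrist
python3 - <<'E'
from bench import robot
from pk import *
report(robot.read_state())
import cv2
a=cv2.imread("pics/w6.png")
cv2.imwrite("pics/c10.png",cv2.resize(a[30:200,220:420],None,fx=4,fy=4,interpolation=cv2.INTER_CUBIC)[:600])
E
```

```text
8.25 [0.5805 0.0062 0.0597] [ 0.1196 -0.1626  0.9792  0.0199] [-0.7 -0.2 -0.5] 0.044190284689047586 [-0.27  0.41  0.22  2.14 -0.39  0.39  2.17]
t 8.3 tilt 13.97 yawerr 0.03 roll -0.01
TCP [23.45 -0.71 34.33] tongue [-40.2   -0.75   9.32] ledge [55.87 -0.7  33.23] F bay [ 0.6  0.4 -2.4] w 0.0443544515368518
```

View pics/c10.png

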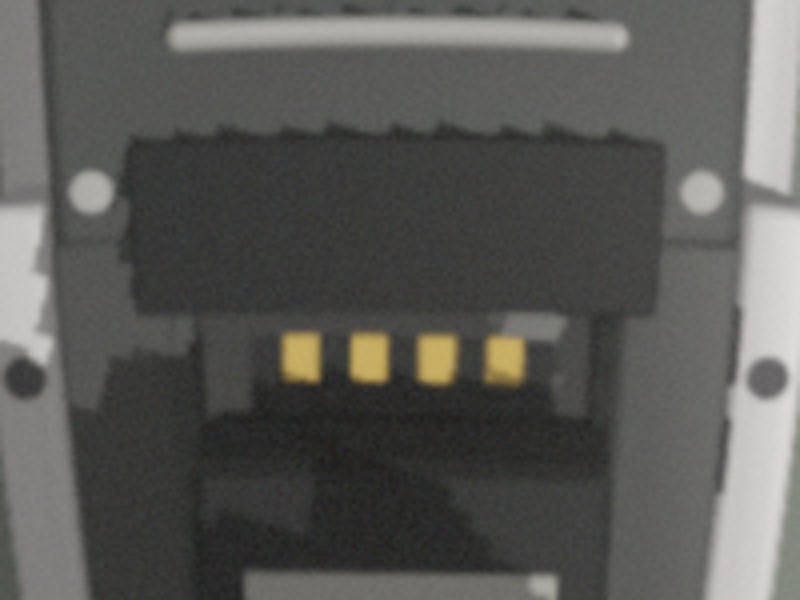

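The tongue sits in front of the lip (tongue px centre 402, lip 397, so ~0.5 mm to +y). I go down a little more, nudge y, then slide under the lip.

Call:
{"method": "step_arm", "body": {
  "rows": [
    [0.0001,-0.0004,-0.004,0,0,0],
    [0,0,-0.0035,0,0,0],
    [0,0,0,0,0,0]
  ]
}}

```text
clock: 8.6
tcp_pos: [0.5806, 0.0058, 0.0526]
ee_rot: [0.12, -0.163, 0.979, 0.02]
contact_force: [0.4, -1.0, -1.6]
gripper_width: 0.044
```

Run:
```python
from bench import robot
from pk import *
report(robot.read_state())
```

```text
t 8.6 tilt 13.99 yawerr 0.03 roll -0.01
TCP [23.21 -1.   26.64] tongue [-40.43  -1.03   1.61] ledge [55.63 -0.98 25.54] F bay [ 0.1 -1.1 -1.6] w 0.0439636924670163
```

Call:
{"method": "step_arm", "body": {
  "rows": [
    [-0.0019,-0.0006,0,0,0,0],
    [-0.0019,-0.0006,0,0,0,0],
    [-0.0019,-0.0006,0,0,0,0],
    [0,0,0,0,0,0]
  ]
}}

```text
clock: 9.0
tcp_pos: [0.5747, 0.0038, 0.0529]
ee_rot: [0.12, -0.163, 0.979, 0.02]
contact_force: [-0.2, -0.3, -0.9]
gripper_width: 0.0444
```

```bash
python3 snap.py w7 wrist
python3 - <<'E'
from bench import robot
from pk import *
report(robot.read_state())
import cv2
a=cv2.imread("pics/w7.png")
cv2.imwrite("pics/c11.png",cv2.resize(a[30:180,220:420],None,fx=4,fy=4,interpolation=cv2.INTER_CUBIC))
E
```

```text
9.0 [0.5747 0.0038 0.0529] [ 0.1201 -0.1625  0.9792  0.0199] [-0.2 -0.3 -0.9] 0.04438482053465457 [-0.25  0.41  0.2   2.16 -0.4   0.37  2.19]
t 9.05 tilt 14.0 yawerr 0.02 roll -0.01
TCP [17.18 -0.99 26.92] tongue [-46.45  -1.02   1.88] ledge [49.61 -0.98 25.83] F bay [-1.3  0.2 -2.6] w 0.04436929087717577
```

View pics/c11.png

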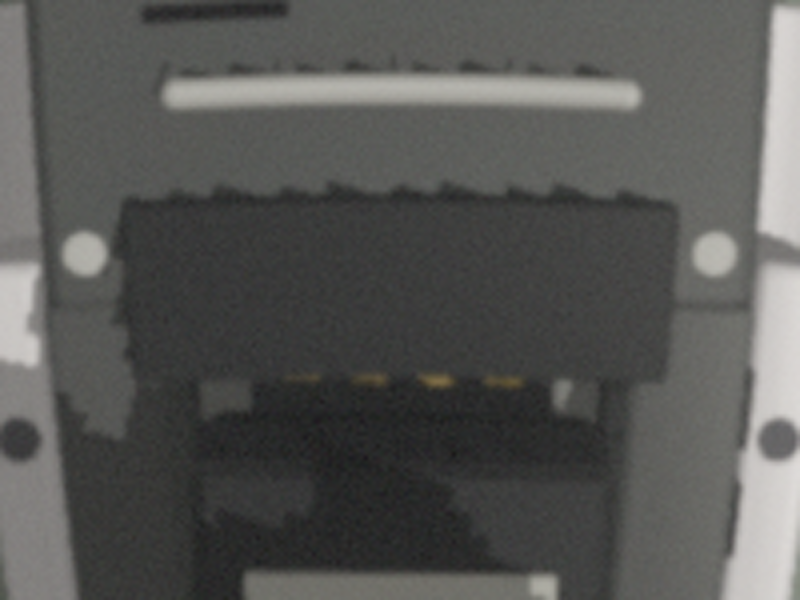

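The contacts are disappearing under the lip (tongue centre px 402, lip 399). Continuing.

Call:
{"method": "step_arm", "body": {
  "rows": [
    [-0.00095,-0.0003,-0.0003,0,0,0],
    [-0.00095,-0.0003,-0.0003,0,0,0],
    [-0.00095,-0.0003,0,0,0,0],
    [0,0,0,0,0,0]
  ]
}}

```text
clock: 9.45
tcp_pos: [0.572, 0.003, 0.0522]
ee_rot: [0.12, -0.163, 0.979, 0.02]
contact_force: [-0.1, -0.1, -2.2]
gripper_width: 0.044
```

Run:
```python
from bench import robot
from pk import *
s=robot.read_state(); report(s)
for x,z,t in [(-50,1,12),(-50.3,.7,10),(-50.3,.5,8)]: print(t,(target(x,z,t,-1)-s["tcp_pos"])*1e3)
```

```text
t 9.45 tilt 13.99 yawerr 0.03 roll -0.01
TCP [14.14 -0.88 26.16] tongue [-49.49  -0.91   1.14] ledge [46.57 -0.87 25.07] F bay [-0.1 -0.  -2.2] w 0.043952776259994795
12 [ 0.34426708 -0.00812531 -2.35987081]
10 [ 0.77633878  0.13921639 -4.92366165]
8 [ 1.41714159  0.35773793 -7.41247504]
```

Call:
{"method": "step_arm", "body": {
  "rows": [
    [0.0002,0,-0.0012,-0.0056,0.0165,0],
    [0.0002,0,-0.0012,-0.0056,0.0165,0],
    [0,0,0,0,0,0]
  ]
}}

```text
clock: 9.75
tcp_pos: [0.5731, 0.0035, 0.0497]
ee_rot: [0.103, -0.163, 0.981, 0.017]
contact_force: [0.8, 0.0, -2.8]
gripper_width: 0.0443
```

Call:
{"method": "step_arm", "body": {
  "rows": [
    [0.0002,0,-0.0013,-0.0056,0.0165,0],
    [0.0002,0.0001,-0.0012,-0.0056,0.0165,0],
    [0,0,0,0,0,0]
  ]
}}

```text
clock: 10.05
tcp_pos: [0.5734, 0.0036, 0.0472]
ee_rot: [0.086, -0.164, 0.983, 0.014]
contact_force: [0.3, -0.3, -1.9]
gripper_width: 0.0442
```

```bash
python3 snap.py w8 wrist; python3 snap.py s8 scene
python3 - <<'E'
from bench import robot
from pk import *
s=robot.read_state(); report(s)
for x,z,t in [(-50.5,.7,10),(-50.5,.3,8),(-50.5,.3,6)]: print(t,(target(x,z,t,-1)-s["tcp_pos"])*1e3)
import cv2
a=cv2.imread("pics/w8.png");b=cv2.imread("pics/s8.png")
cv2.imwrite("pics/c12.png",cv2.resize(a[30:180,220:420],None,fx=4,fy=4,interpolation=cv2.INTER_CUBIC))
cv2.imwrite("pics/c13.png",cv2.resize(b[140:270,240:370],None,fx=4.5,fy=4.5,interpolation=cv2.INTER_CUBIC))
E
```

```text
10.05 [0.5734 0.0036 0.0472] [ 0.0856 -0.1635  0.9827  0.0141] [ 0.3 -0.3 -1.9] 0.04417427666304571 [-0.31  0.45  0.26  2.11 -0.36  0.45  2.13]
10.1 [0.5732 0.0034 0.0472] [ 0.0858 -0.1635  0.9827  0.0141] [-0.1 -0.2 -1.5] 0.04422442034167096 [-0.31  0.45  0.26  2.12 -0.36  0.45  2.13]
t 10.15 tilt 9.99 yawerr 0.04 roll -0.01
TCP [15.2  -0.93 21.19] tongue [-50.03  -0.98   0.66] ledge [47.47 -0.9  17.84] F bay [-0.5  0.1 -2.3] w 0.044343641213716055
10 [-0.42177272 -0.22159009  0.04920636]
8 [ 0.21903008 -0.00306855 -2.63960703]
6 [ 0.78383915  0.1895382  -4.95065441]
```

View pics/c12.png

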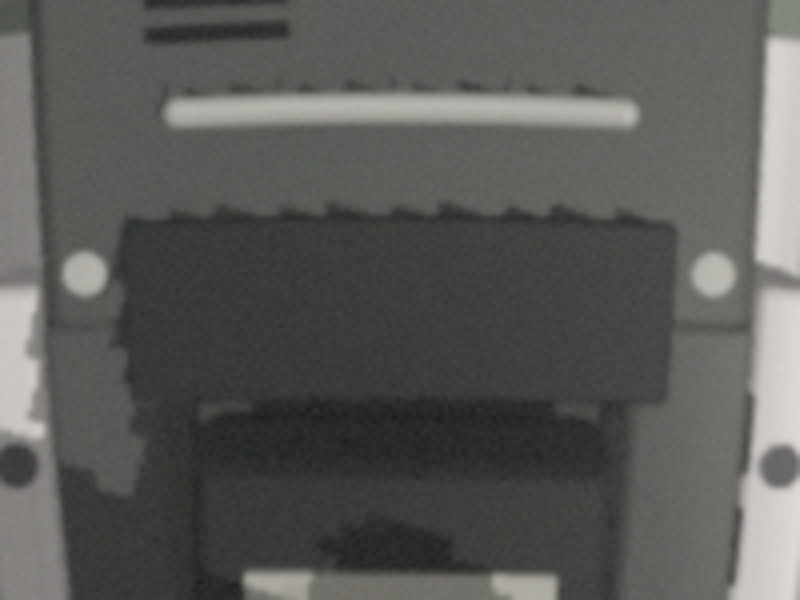

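View pics/c13.png

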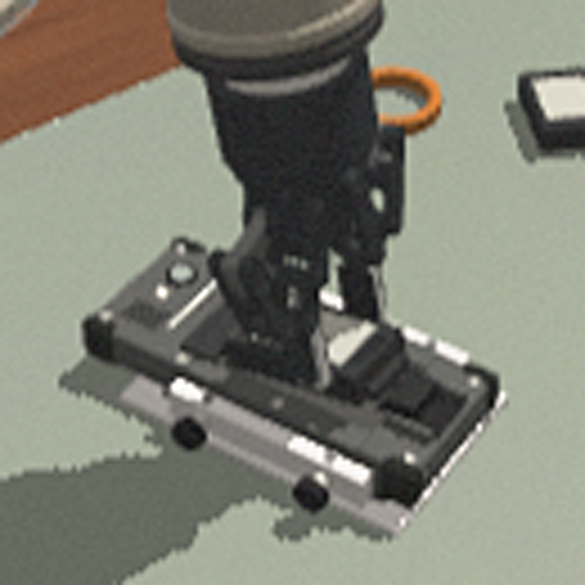

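The tongue is fully under the lip and the tail is over the latch. Rotating the tail down, watching force.

Call:
{"method": "step_arm", "body": {
  "rows": [
    [0,0,-0.0013,-0.0056,0.0165,0],
    [0.0001,0,-0.0013,-0.0056,0.0165,0],
    [0,0,0,0,0,0]
  ]
}}

```text
clock: 10.45
tcp_pos: [0.5733, 0.0033, 0.0446]
ee_rot: [0.068, -0.164, 0.984, 0.011]
contact_force: [-1.6, -1.3, 0.6]
gripper_width: 0.0446
```

Call:
{"method": "step_arm", "body": {
  "rows": [
    [0.0002,0,-0.0012,-0.0056,0.0165,0],
    [0.0002,0.0001,-0.0012,-0.0056,0.0165,0],
    [0,0,0,0,0,0]
  ]
}}

```text
clock: 10.75
tcp_pos: [0.5738, 0.0034, 0.0422]
ee_rot: [0.051, -0.164, 0.985, 0.008]
contact_force: [-1.8, -1.6, 2.1]
gripper_width: 0.0442
```

Run:
```python
from bench import robot
from pk import *
s=robot.read_state(); report(s)
for x,z,t in [(-50.5,.3,5),(-50.5,.3,4)]: print(t,(target(x,z,t,-1)-s["tcp_pos"])*1e3)
```

```text
t 10.75 tilt 5.95 yawerr 0.04 roll -0.01
TCP [15.94 -1.15 16.21] tongue [-50.57  -1.2    0.33] ledge [47.89 -1.13 10.59] F bay [-2.2 -1.   2.1] w 0.044176221126033414
5 [ 0.25933152  0.24898819 -1.13358409]
4 [ 0.49377052  0.32893474 -2.3010673 ]
```

Call:
{"method": "step_arm", "body": {
  "rows": [
    [0.0002,0.0001,-0.0012,-0.0056,0.0165,0],
    [0.0002,0.0001,-0.0012,-0.0056,0.0165,0],
    [0,0,0,0,0,0]
  ]
}}

```text
clock: 11.05
tcp_pos: [0.5738, 0.0036, 0.0395]
ee_rot: [0.034, -0.164, 0.986, 0.006]
contact_force: [-1.4, -1.7, -1.2]
gripper_width: 0.0435
```

Call:
{"method": "step_arm", "body": {
  "rows": [
    [0.0001,0.0001,-0.0012,-0.0056,0.0165,0],
    [0.0001,0.0001,-0.0012,-0.0056,0.0165,0],
    [0,0,0,0,0,0]
  ]
}}

```text
clock: 11.35
tcp_pos: [0.5741, 0.0039, 0.0372]
ee_rot: [0.017, -0.164, 0.986, 0.003]
contact_force: [-3.2, -0.8, -2.2]
gripper_width: 0.0441
```

```bash
python3 snap.py w9 wrist
python3 - <<'E'
from bench import robot
from pk import *
s=robot.read_state(); report(s)
for x,z,t in [(-50.5,.2,1),(-50.7,0,0)]: print(t,(target(x,z,t,-1)-s["tcp_pos"])*1e3)
E
```

```text
11.35 [0.5741 0.0039 0.0372] [ 0.0166 -0.164   0.9863  0.0028] [-3.2 -0.8 -2.2] 0.04410985876947621 [-0.37  0.52  0.32  2.02 -0.29  0.61  2.05]
t 11.4 tilt 1.97 yawerr 0.05 roll 0.01
TCP [16.29 -0.8  11.21] tongue [-5.117e+01 -8.500e-01 -1.000e-02] ledge [47.77 -0.77  3.38] F bay [-3.   0.5 -1.7] w 0.04394446767252213
1 [ 0.86606204  0.08480378 -0.92459194]
0 [ 0.83355298  0.0737178  -2.30650958]
```

View pics/w9.png

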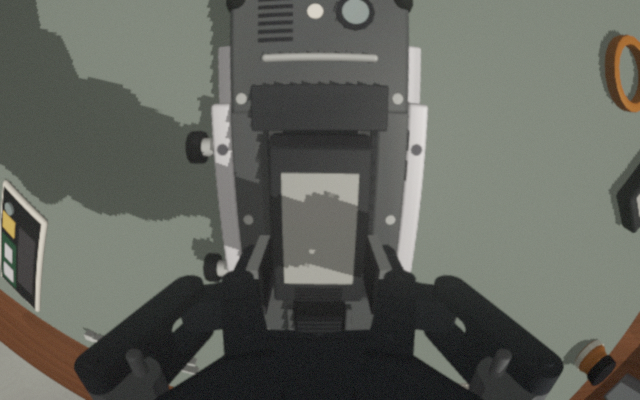

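At 2° the pack is in the bay, the nose is against the lip (row 131) and the latch is behind the tail (row 315). Pressing the last bit flat.

Call:
{"method": "step_arm", "body": {
  "rows": [
    [0.0003,0.0001,-0.0012,-0.0056,0.0165,0],
    [0.0003,0.0001,-0.0012,-0.0056,0.0165,0],
    [0,0,-0.0005,0,0,0],
    [0,0,0,0,0,0]
  ]
}}

```text
clock: 11.8
tcp_pos: [0.5754, 0.0043, 0.0349]
ee_rot: [0.001, -0.164, 0.986, 0.0]
contact_force: [0.2, 0.9, 3.1]
gripper_width: 0.0444
```

```bash
python3 snap.py w10 wrist; python3 snap.py s10 scene; python3 snap.py d10 side
python3 - <<'E'
from bench import robot
from pk import *
s=robot.read_state(); report(s)
import cv2
a=cv2.imread("pics/w10.png");b=cv2.imread("pics/s10.png");d=cv2.imread("pics/d10.png")
cv2.imwrite("pics/c14.png",cv2.resize(a[100:340,220:420],None,fx=2.5,fy=2.5,interpolation=cv2.INTER_CUBIC))
cv2.imwrite("pics/c15.png",cv2.resize(cv2.hconcat([b[160:270,250:370],d[160:270,270:390]]),None,fx=3.3,fy=3.3,interpolation=cv2.INTER_CUBIC))
E
```

```text
11.8 [0.5754 0.0043 0.0349] [ 6.000e-04 -1.640e-01  9.865e-01  2.000e-04] [0.2 0.9 3.1] 0.04442865222002612 [-0.38  0.54  0.33  1.99 -0.28  0.65  2.03]
11.85 [0.5754 0.0043 0.0349] [ 7.000e-04 -1.640e-01  9.865e-01  2.000e-04] [0.7 1.8 2. ] 0.04403636354862866 [-0.38  0.54  0.33  1.99 -0.28  0.65  2.03]
11.9 [0.5754 0.0043 0.0349] [ 7.000e-04 -1.640e-01  9.865e-01  2.000e-04] [1.1 2.5 2. ] 0.04421738195277884 [-0.38  0.54  0.33  1.99 -0.28  0.65  2.03]
t 11.95 tilt 0.09 yawerr 0.05 roll 0.01
TCP [17.8  -0.74  8.91] tongue [-49.98  -0.79  -0.1 ] ledge [49.02 -0.71  0.07] F bay [2.  1.7 3.3] w 0.044139728292581455
```

View pics/c14.png

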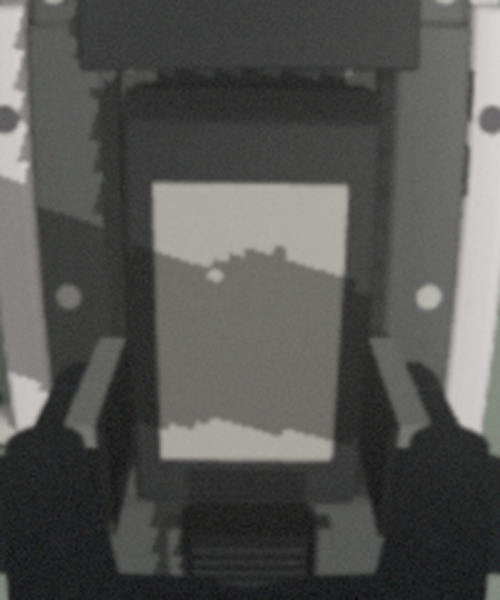

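View pics/c15.png

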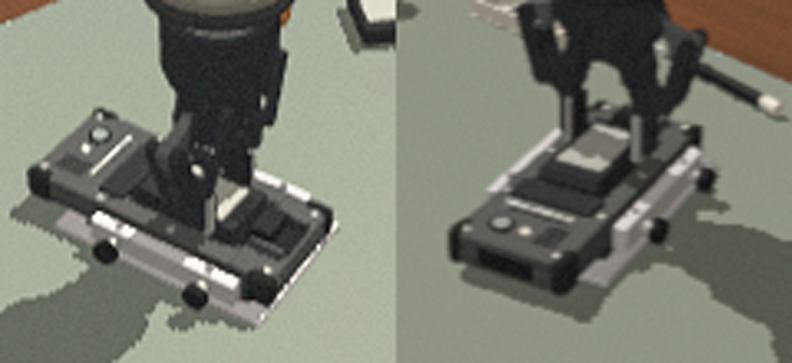

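It looks flat. I push down another 1.5 mm while gripping, watching the force.

Call:
{"method": "step_arm", "body": {
  "rows": [
    [0,0,-0.0008,0,0,0],
    [0,0,-0.0007,0,0,0],
    [0,0,0,0,0,0]
  ]
}}

```text
clock: 12.25
tcp_pos: [0.5754, 0.0043, 0.0348]
ee_rot: [0.001, -0.164, 0.986, 0.001]
contact_force: [-8.4, 3.2, 33.5]
gripper_width: 0.0444
```

Run:
```python
from bench import robot
from pk import *
s=robot.read_state(); report(s)
```

```text
t 12.25 tilt 0.12 yawerr 0.03 roll 0.05
TCP [17.83 -0.84  8.77] tongue [-49.95  -0.86  -0.27] ledge [49.05 -0.82 -0.06] F bay [-6.9  5.7 33.5] w 0.044357154348031023
```

33 N with no further travel and tilt 0.1°: the pack is on the bay floor. Relaxing, releasing and rising.

Call:
{"method": "step_arm", "body": {
  "rows": [
    [0,0,0.0008,0,0,0],
    [0,0,0.0007,0,0,0],
    [0,0,0,0,0,0]
  ]
}}

```text
clock: 12.55
tcp_pos: [0.5749, 0.004, 0.0349]
ee_rot: [0.0, -0.164, 0.986, 0.0]
contact_force: [-1.5, 1.3, 9.6]
gripper_width: 0.0444
```

Call:
{"method": "step_arm", "body": {
  "rows": [
    [0,0,0,0,0,0],
    [0,0,0,0,0,0],
    [0,0,0,0,0,0],
    [0,0,0,0,0,0]
  ],
  "claw": -0.4
}}

```text
clock: 12.95
tcp_pos: [0.5745, 0.0038, 0.0345]
ee_rot: [-0.0, -0.164, 0.986, 0.0]
contact_force: [0.3, -0.1, -0.8]
gripper_width: 0.06
```

Call:
{"method": "step_arm", "body": {
  "rows": [
    [0,0,0.01,0,0,0],
    [0,0,0.02,0,0,0],
    [0,0,0.025,0,0,0],
    [0,0,0.025,0,0,0],
    [0,0,0.025,0,0,0],
    [0,0,0.025,0,0,0],
    [0,0,0.025,0,0,0],
    [0,0,0,0,0,0],
    [0,0,0,0,0,0]
  ]
}}

```text
clock: 13.85
tcp_pos: [0.5748, 0.004, 0.1905]
ee_rot: [0.001, -0.164, 0.986, 0.0]
contact_force: [-0.5, -0.5, -0.7]
gripper_width: 0.0598
```

```bash
python3 snap.py w11 wrist; python3 snap.py s11 scene; python3 snap.py d11 side
python3 - <<'E'
from bench import robot
from pk import *
s=robot.read_state(); report(s)
import cv2
a=cv2.imread("pics/w11.png");b=cv2.imread("pics/s11.png");d=cv2.imread("pics/d11.png")
cv2.imwrite("pics/c16.png",cv2.resize(a[60:260,240:400],None,fx=3,fy=3,interpolation=cv2.INTER_CUBIC))
cv2.imwrite("pics/c17.png",cv2.resize(cv2.hconcat([b[160:270,250:370],d[160:270,270:390]]),None,fx=3.3,fy=3.3,interpolation=cv2.INTER_CUBIC))
E
```

```text
13.85 [0.5748 0.004  0.1905] [ 8.000e-04 -1.638e-01  9.865e-01  3.000e-04] [-0.5 -0.5 -0.7] 0.059793286548877146 [-0.46  0.32  0.43  1.9  -0.16  0.95  1.94]
13.9 [0.5744 0.0039 0.1897] [ 1.000e-04 -1.638e-01  9.865e-01  2.000e-04] [-0.3 -0.8 -0.2] 0.059785352458655946 [-0.46  0.32  0.43  1.9  -0.16  0.95  1.94]
13.95 [0.5742 0.0039 0.1892] [-2.000e-04 -1.638e-01  9.865e-01  2.000e-04] [-0.1  0.3  0.5] 0.06012031895359503 [-0.46  0.32  0.43  1.9  -0.16  0.95  1.94]
t 14.0 tilt -0.05 yawerr 0.02 roll 0.02
TCP [ 16.47  -0.8  162.98] tongue [-51.34  -0.82 154.14] ledge [ 47.66  -0.78 154.06] F bay [0.7 0.4 0.2] w 0.05988934810162699
```

View pics/c16.png

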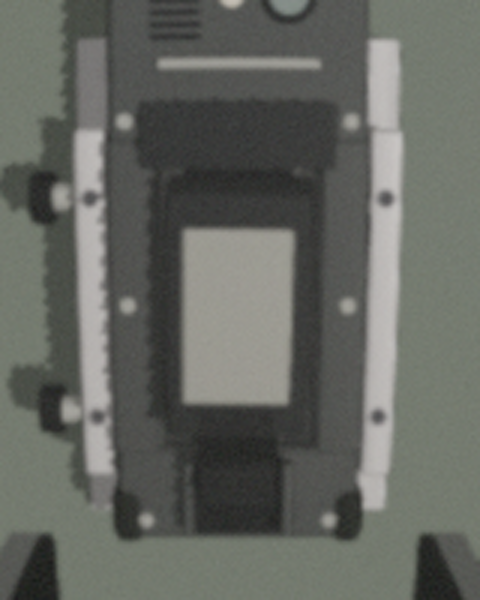

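View pics/c17.png

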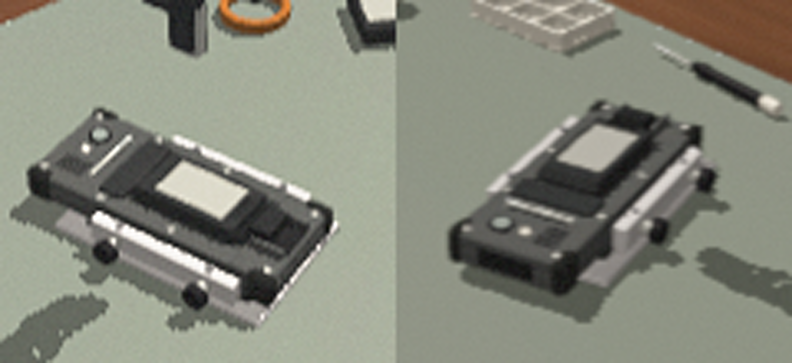

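The pack lies flat with the nose at the lip (row 172) and the latch (rows 440–470) against the tail. I check the label, body and latch positions.

Run:
```python
import pickle
from pk import *
s,p=pickle.load(open("w11.pkl","rb"))
k=lambda pts:[(240+x/3-.33,60+y/3-.33) for x,y in pts]
b=lambda w:((w-BAY)@RB*1e3)
for z in (.046,.052):
    l=b(wcast(p,s,k([(183,229),(295,229),(290,405),(183,405)]),z)); print(z,"label",l.mean(0).round(1),"size",np.linalg.norm(l[1]-l[0]).round(1),np.linalg.norm(l[2]-l[1]).round(1),np.linalg.norm(l[3]-l[2]).round(1))
print("tail top edge (42)",b(wcast(p,s,k([(165,440),(318,446)]),.046)).round(1).tolist())
print("lip check",b(wcast(p,s,k([(138,168),(335,168)]),.0385)).round(1).tolist())
print("latch back edge",b(wcast(p,s,k([(196,532),(282,532)]),.0465)).round(1).tolist(),"front",b(wcast(p,s,k([(196,437),(278,437),(196,460),(278,460)]),.0465)).round(1).tolist())
s1,p1=pickle.load(open("w1.pkl","rb"))
a=cv2.resize(p1["frame"][180:250,270:330],None,fx=6,fy=6,interpolation=cv2.INTER_CUBIC); c=cv2.resize(p["frame"][190:260,290:350],None,fx=6,fy=6,interpolation=cv2.INTER_CUBIC)
cv2.imwrite("pics/c18.png",np.clip(cv2.hconcat([a,c]).astype(int)*2,0,255).astype(np.uint8))
```

```text
0.046 label [ 2.8 -0.2 20. ] size 34.7 56.9 34.6
0.052 label [ 1.6 -0.2 26. ] size 33.9 55.7 33.9
tail top edge (42) [[43.2, -24.0, 20.0], [45.3, 26.2, 20.0]]
lip check [[-44.6, -31.7, 12.5], [-44.6, 30.5, 12.5]]
latch back edge [[76.0, -14.3, 20.5], [76.0, 14.8, 20.5]] front [[42.0, -13.8, 20.5], [42.0, 12.9, 20.5], [50.0, -13.9, 20.5], [50.0, 13.1, 20.5]]
```

View pics/c18.png

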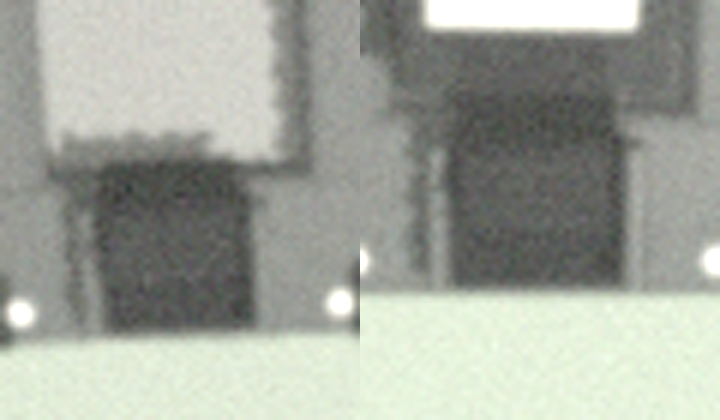

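The label centre in bay axes is (2.8, -0.2). It sat at about +1.6 on the pack, so the pack is ~1 mm off. The latch's top edge reads x 50.0, its rest value. As confirmation I press the tail with shut fingers.

Call:
{"method": "step_arm", "body": {
  "rows": [
    [0.0026,0.0011,-0.01,0,0,0],
    [0.0026,0.0011,-0.02,0,0,0],
    [0.0026,0.0011,-0.02,0,0,0],
    [0.0026,0.0011,-0.02,0,0,0],
    [0,0,-0.02,0,0,0],
    [0,0,-0.02,0,0,0],
    [0,0,-0.014,0,0,0],
    [0,0,-0.01,0,0,0],
    [0,0,0,0,0,0]
  ],
  "claw": 1,
  "newtons": 20
}}

```text
clock: 14.9
tcp_pos: [0.5843, 0.0082, 0.0542]
ee_rot: [-0.001, -0.164, 0.987, 0.0]
contact_force: [0.6, 0.5, 0.5]
gripper_width: 0.0003
```

Call:
{"method": "step_arm", "body": {
  "rows": [
    [0,0,-0.004,0,0,0],
    [0,0,-0.003,0,0,0],
    [0,0,0,0,0,0]
  ]
}}

```text
clock: 15.2
tcp_pos: [0.5851, 0.0083, 0.0487]
ee_rot: [0.0, -0.164, 0.986, 0.0]
contact_force: [-0.1, -0.3, 0.2]
gripper_width: -0.0003
```

Run:
```python
from bench import robot
from pk import *
s=robot.read_state(); report(s)
```

```text
t 15.2 tilt 0.04 yawerr 0.03 roll 0.02
TCP [28.3  -0.11 22.74] tongue [-39.49  -0.14  13.79] ledge [59.51 -0.09 13.86] F bay [-0.2 -0.3  0.2] w -0.00025674035275026036
```

Call:
{"method": "step_arm", "body": {
  "rows": [
    [0,0,-0.001,0,0,0],
    [0,0,-0.001,0,0,0],
    [0,0,0,0,0,0]
  ]
}}

```text
clock: 15.5
tcp_pos: [0.585, 0.0083, 0.0467]
ee_rot: [0.0, -0.164, 0.986, 0.0]
contact_force: [0.0, 0.7, -0.8]
gripper_width: -0.0002
```

Call:
{"method": "step_arm", "body": {
  "rows": [
    [0,0,-0.0007,0,0,0],
    [0,0,0,0,0,0]
  ]
}}

```text
clock: 15.7
tcp_pos: [0.5852, 0.0083, 0.0461]
ee_rot: [0.0, -0.164, 0.986, 0.0]
contact_force: [-1.2, -1.3, 4.3]
gripper_width: 0.0003
```

Call:
{"method": "step_arm", "body": {
  "rows": [
    [0,0,-0.0005,0,0,0],
    [0,0,0,0,0,0]
  ]
}}

```text
clock: 15.9
tcp_pos: [0.5852, 0.0083, 0.0461]
ee_rot: [0.0, -0.164, 0.987, 0.0]
contact_force: [-4.5, -0.0, 14.8]
gripper_width: 0.0001
```

Contact is at z 46.1 mm (expected 46.0 when flat), and it is stiff. One more small press, then retreat.

Call:
{"method": "step_arm", "body": {
  "rows": [
    [0,0,-0.0004,0,0,0],
    [0,0,0,0,0,0]
  ]
}}

```text
clock: 16.1
tcp_pos: [0.5852, 0.0083, 0.046]
ee_rot: [0.0, -0.164, 0.987, 0.0]
contact_force: [-7.3, 0.1, 22.2]
gripper_width: -0.0003
```

Call:
{"method": "step_arm", "body": {
  "rows": [
    [0,0,0.003,0,0,0],
    [0,0,0.01,0,0,0],
    [0,0,0.025,0,0,0],
    [0,0,0.03,0,0,0],
    [0,0,0.03,0,0,0],
    [0,0,0.03,0,0,0],
    [0,0,0.03,0,0,0],
    [0,0,0,0,0,0],
    [0,0,0,0,0,0]
  ]
}}

```text
clock: 17.0
tcp_pos: [0.5852, 0.0084, 0.2038]
ee_rot: [0.001, -0.164, 0.986, 0.0]
contact_force: [-0.2, -0.2, 0.1]
gripper_width: -0.0001
```

```bash
python3 snap.py w12 wrist; python3 snap.py s12 scene
python3 - <<'E'
import cv2
a=cv2.imread("pics/w12.png");b=cv2.imread("pics/s12.png")
cv2.imwrite("pics/c19.png",cv2.resize(cv2.vconcat([a[:,:],b]),(640,800))[:, :] if 0 else cv2.resize(cv2.hconcat([a,b]),(800,250)))
cv2.imwrite("pics/c20.png",cv2.resize(a[60:260,230:390],None,fx=3,fy=3,interpolation=cv2.INTER_CUBIC))
E
```

```text
17.0 [0.5852 0.0084 0.2038] [ 9.000e-04 -1.639e-01  9.865e-01  3.000e-04] [-0.2 -0.2  0.1] -0.00010673052836957387 [-0.47  0.32  0.43  1.86 -0.16  0.99  1.93]
17.05 [0.5847 0.0084 0.2029] [ 0.000e+00 -1.639e-01  9.865e-01  2.000e-04] [-0.2 -0.1 -0.3] -0.00018618427137013648 [-0.47  0.33  0.43  1.86 -0.16  0.99  1.93]
```

View pics/c20.png

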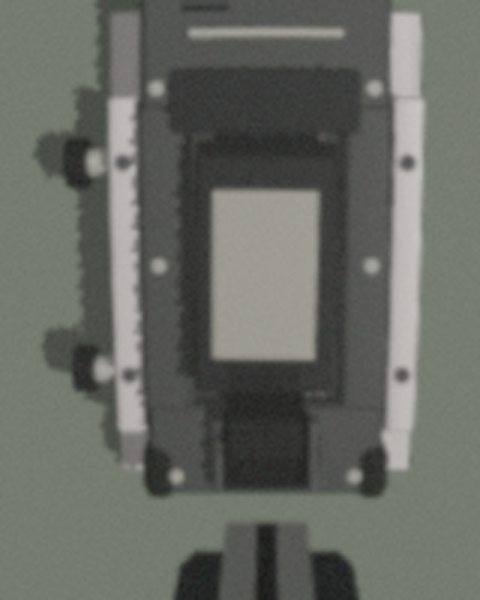

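View pics/s12.png

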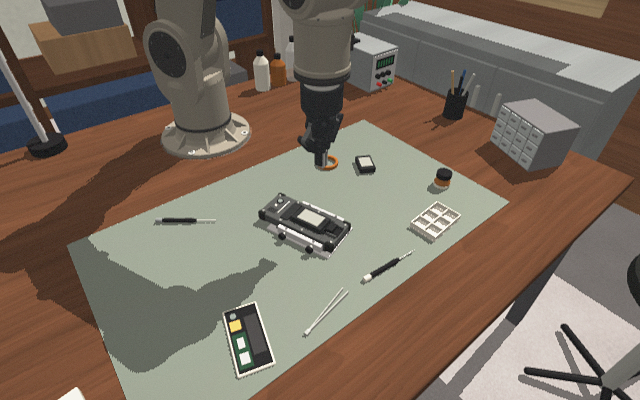

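The pack is seated (label px (265,275) in the crop), the latch is over the tail, and the bystanders are where they were. Handing in.

```bash
python3 -c "
from bench import robot
print(robot.sign_off())"
```

```text
the job is handed in; nothing more can be done
None
```

The battery pack is fitted in the bay with its tongue under the lip, and my checks indicate the latch has snapped over the tail. I handed the job in at about 17 s; no verdict is reported.

**What I did:** I gripped the pack near its tail, tilted it 14° and slid the tongue under the lip. Then I rotated the tail down flat past the latch and pressed to about 33 N. After letting go, I pressed the tail again with the fingers shut, to 22 N.

**Last checks:**
- **Flatness:** while still gripped, the pack read 0.1° of tilt on the bay floor. In the second press the tail's top met the fingers at z = 46.1 mm (46.0 mm expected) and barely gave.
- **Latch:** its top edge reads about x = 50 mm in the wrist image, which is its rest position. I judged the snap from this and the tail height, as I did not read the latch joint itself.
- **Position:** the pack is about 1 mm towards the latch end, and between 0 and 1 mm off across the bay.
- **Other items:** the last scene picture shows all of them where they were.

**Disagreements:** the wrist image and the arm's own pose differed by about 1 mm across the bay. The first coarse readings of the pack from the scene and side cameras differed by about 1 cm, so I relied on the wrist camera instead.

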